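# Clamp the enclosure in the ratchet fixture

### The arm

A 7-joint arm with a two-finger parallel gripper is mounted at the origin on the work surface. World frame = base frame: x ahead of the robot, y to its left, z up, the work surface at z = 0. Lengths are in mm, angles in rad, forces in N, time in s.
With the tool pointing down it reaches from about 400 to 875 mm from the base axis. Payload 4.4 kg.
Tool frame: the origin (TCP) lies at the very end of the fingers, on their centre line; the grasp point (between the pads) lies 19 mm behind it; z points along the fingers, y is the line along which they close (so a half turn about z gives the same grasp; the last joint's range is limited). The gripper opens to 85 mm and grips with 20 to 120 N. Pads are 22 mm wide; open, the fingers measure 114 mm over their backs; the gripper's body (76 mm by 85 mm) begins 54 mm behind the grasp point. The pads swing forward as they close: fully open they stand 13 mm farther back than shut.
Start: joints at [1.043, 0.628, 0.038, 1.517, -0.027, 0.996, -0.02], TCP at [289.642, -581.915, 231.313] pointing down, gripper open.
Joint ranges: [-3.06, 3.06], [-0.37, 2.12], [-1.25, 1.32], [0.18, 2.47], [-1.1, 4.24], [0.23, 1.98], [-2.94, 2.94]. Speed limits (rad/s): [2.57, 2.57, 3.14, 3.14, 3.14, 3.14, 3.14].

### API

Orientations are given as [roll, pitch, yaw] about the fixed x, y, z axes, in that order (R = Rz(yaw) Ry(pitch) Rx(roll)).
In Python, from cell import ctrl gives the robot as it stands.
- The arm moves only by the tool step_arm, never from a script. Its argument "series" is a list that holds one entry, the list of rows, each a list of 7 numbers: the turn, a rotation vector about the tool's x, y, z as a fraction of full scale, then the shift along the tool's x, y, z as a fraction of full scale, then the closure, from 0 (fully open) to 1 (shut). In form: [[[ax, ay, az, tx, ty, tz, gripper], ...]]. A call has 1 to 12 rows; each row shifts and turns the commanded pose from where the row before left it, along the tool's axes as they then stand; what a row does not reach is not made up. Full scale, the value 1, is 150 mm for a shift and 45 degrees for a turn. A row lasts 1/10 s, in which the tool goes at most 50 mm and 8.59 degrees, less where a joint would pass 70% of its speed; a pose out of reach is approached as far as the arm can. A call with a number of a shift or a turn outside -1 to 1 is refused whole. A call with a gripper value outside its range is refused whole. The fingers move at their own pace and stop on an object; the grip force is fixed at half the most. Time passes only in rows, so rows that do not move let the fingers close. It gives the time, the measured TCP pose, the force, the opening and the grip force at its end, in the units of the state.
- ctrl.read_state(): the state, without advancing time (a new reading comes with each control period).
- ctrl.get_image(name): name is "scene" or "top"; returns a dict with "img" (384x512x3 uint8, red, green, blue), "fx", "fy", "cx", "cy" (pixels), "R" (3x3) and "t" (3): a world point X has camera coordinates R X + t. Camera axes: x right, y down, z forward; pixel columns grow to the right and rows downward; lengths in mm; the calibration is good to about 2 mm. A picture is of the moment at which its call begins. There is no depth.
- ctrl.finish_job(): hands the job in; it is judged then, once.
Trained networks look in a picture, given as the dict that the camera call returned (one of the last four; its "shot" number tells which), for a name from the list of things; names that differ only in an ending like _2 or _b are one class to them, and where a whole thing is asked for, a point or a joint stands for the part that bears it (a point fixed in the world has none). Each returns a list of dicts, best first, with "score" (0 to 1); they miss things now and then, are a little off and sometimes report something else, mostly with a low value. They report only what shows in the picture. A call takes as long as a camera call. They do not tell look-alikes from the thing itself.
- ctrl.recognise(picture, thing): "centre" ([column, row] in pixels, amid what is visible of it).
The state is a dict: "clock": time; "qpos": joint angles; "qd": joint speeds; "tau": joint torques, N m; "eef_pos": TCP position; "tool_rot": TCP orientation; "force": force on the tool from outside, world axes, zero at the start; "torque": the same for the moment, N m; "width": finger opening in mm; "gripper_force": force on a finger pad.
Only numpy, scipy, OpenCV 4.12 (cv2) and the standard library are available. Lean on these libraries where they do the work, as an engineer would, in place of code of your own. Each camera call takes 0.05 s, during which the arm holds its last target. There are 200 camera calls.

### The job

The black enclosure on the bed of the assembly fixture has to be clamped, but the jaw has been left too far closed to let it in: throw the pawl out of the ratchet wheel, wind the knob back until the enclosure can pass, and slide the enclosure gently along the bed until it is fully home against the end stop. Then throw the pawl back in and only then wind the jaw up, one click at a time, until its sprung face holds the enclosure snugly, with the springs pressed in a little but well short of bottoming. Never force the knob back against the engaged pawl, and leave the other things on the bench where they are.

Things in the scene. Friction and masses are not known exactly. Their poses are not given: they have to be found in the camera images.
- fixture: assembly fixture fixed to the bench, an aluminium plate 12 mm thick with its parts on it. Origin on the bench surface, z up. All (x, y, z) in mm in these texts are in its frame. Plate: x -125 (right of y 0 only -70) to 95, y -170 to 125. Knob axis at (35, -70), pawl pivot at (-3.5, -110). Along the left (+y) stands a steel fence, 35 mm above the plate, x -119 to 86; the jaw clamps things against it from the right
- stop_face (a point): middle of the face of the steel end stop at the far end of the bed, at (78, 57.5, 25); it faces -x, is 45 mm wide and 26 mm above the plate. The fence's inner face is nominally at y 90, but it is bolted through slots and may stand up to 3 mm either way
- enclosure: black die-cast box 80 x 58 x 40 mm (x, y, z), 0.3 to 0.44 kg, loose on the plate 0.5 to 6 mm off the fence, short of the jaw's mouth (x 0) by 5 to 28 mm. Origin at the centre of its underside; x along the bed. Home against the end stop the origin is at x 38. Sliding it takes 1.5 to 4 N; it may be pushed with up to 35 N
- jaw_face: dark steel sprung face of the jaw, 69 x 8 x 30 mm, x 3 to 72, top 37 mm above the plate. Its front plane contains its origin and looks along its y to the fence (y 40 with the knob at 0, springs free). Its springs push with 2 N at first touch and 2 N more per mm; it bottoms at 10 mm. A snug hold is 5 to 18 N (1.5 to 8 mm); over 24 N harms the enclosure
- knob_angle (a joint): knob angle, rad, growing clockwise seen from above, -1.5 to 0.75. Clockwise closes the jaw by 14 mm per rad, anticlockwise opens it. At 0 the mouth between jaw face and fence is nominally 50 mm wide. Turning takes 0.03 N m, up to 0.06 N m more over each tooth, and 0.014 N m more per newton of clamping. It stays where it is left when unloaded
- knob_grip (a point): centre of the knob's wing grip, on the knob axis 66 mm above the bench. The wing is a black bar 50 mm long along this frame's x, 12 mm thick along its y, 55 to 81 mm above the bench, turning with the knob (parallel to the fixture's x when the knob reads 0). Under it a disc 36 mm wide, then the ratchet wheel
- knob: steel ratchet wheel with the wing, 68 mm wide, top 46 mm above the bench; origin on the axis at bench height. 20 teeth: the engaged pawl holds it at multiples of 0.314 rad (4.4 mm of jaw, about 8 N of spring per click), lets it turn clockwise only, and has dropped in 0.05 rad past each multiple. Let go between teeth under load, it runs back to the last one
- pawl_angle (a joint): pawl angle, rad, growing anticlockwise seen from above. Engaged it rides between 0 and 0.16 over the teeth; thrown out it rests on its stop at 0.62. A toggle spring snaps it over at about 0.32, to either side, and keeps it there
- pawl: the pawl: flat steel lever, top 45 mm above the bench, with its nose on the wheel and a tail with an upright thumb tab. Origin on its pivot axis at bench height, y axis from tab to nose (parallel to the fixture's when engaged). Its toggle spring runs to a post at (-47.5, -110), 45 mm high. More than 25 N between nose and wheel, as from forcing the knob back, is harmful
- pawl_tab (a point): centre of the thumb tab on the pawl's tail, 40 mm from the pivot, 66 mm above the bench: upright plate 8 mm thick along this frame's x, 14 mm wide along y, 45 to 76 mm above the bench, free on both sides. Pushed with 1 to 2 N along the fixture's +x it throws the pawl out (about 23 mm to the stop), along -x it throws it in
- screw_dish: small round steel screw dish, 42 mm wide, 16 mm high, standing on the fixture's plate beyond the knob; not needed
- screwdriver: screwdriver with black handle, 170 mm, lying on the bench; not needed
- nut_driver: nut driver with black handle, 150 mm, lying on the bench; not needed
- lid: loose flat aluminium cover plate 80 x 58 x 5 mm, lying on the bench; not needed
- heat_sink: finned aluminium heat sink 60 x 50 x 22 mm on the bench; not needed
- spray_can: white spray can, 52 mm wide, 170 mm high, standing; not needed
- spacer_jar: clear plastic jar, 44 mm wide, 45 mm high, standing; not needed
Not all that is in view belongs to the job. There is more than one size of the enclosure; the one meant has the size given above.

How it is judged (in metres and radians):
On the way, in this order (a step that is already met when the one before it is completed fails the run):
1. the pawl is thrown out and the knob wound back to let the enclosure in (value of joint pawl_angle above 0.45 rad and value of joint knob_angle below -0.33 rad), for 0.1 s.
2. the enclosure has been slid home against the end stop (x of enclosure in the frame of fixture between 0.0365 and 0.0395 m and z of enclosure in the frame of fixture between 0.01 and 0.0145 m and angle between the x axis of enclosure and the x axis of fixture, either way round below 0.06 rad), for 0.1 s.
At the end, for the whole second after the job is handed in: The enclosure sits flat on the plate with its end within 1.5 mm of the end stop and square to the fixture within 0.06 rad, the pawl is back in the wheel (below 0.2 rad), and the sprung jaw face presses on the enclosure with 5 to 18 N, all at rest (all of step 2 and value of joint pawl_angle below 0.2 rad and contact force between jaw_face and enclosure between 5 and 18 N and linear speed of enclosure below 0.01 m/s); the robot touches nothing.
It fails at once if the pawl and the wheel are forced against each other, as by turning the knob back with the pawl in (more than 25 N) (contact force between pawl and knob above 25 N).
It fails at once if the enclosure is over-tightened (more than 24 N from the jaw face) (contact force between jaw_face and enclosure above 24 N).
It fails at once if the jaw is wound up on the enclosure with the pawl out (value of joint pawl_angle above 0.35 rad and contact force between jaw_face and enclosure above 5 N).
It fails at once if the enclosure is pushed with more than 35 N (contact force between the fingers and enclosure above 35 N).
It fails at once if another thing on the bench is shifted by more than 30 mm (distance of any of screw_dish, screwdriver, nut_driver, lid, heat_sink, spray_can, spacer_jar from where it was at the start of the episode above 0.03 m).
It also fails if it takes over 72 s, if anything falls off the work surface, if the arm or the gripper's body presses on something with over 40 N, if the wrist force passes 120 N, or if a joint passes its speed limit or range.

## Working session

There is one attempt and no reset: what is moved stays moved. The work goes in short steps, Python scripts to look and compute and a tool call to move; the robot and the scene stay as the last step left them, time stands still between calls to the robot, and variables do not carry over. Pictures are saved under pics/ and viewed, at most 10 in all, crops included, and the job is handed in when it is done.

Besides the shell and the picture viewer there is one more tool, called after "Call:" as name(argument=value, ...) on one line, values as JSON. step_arm: Moves the arm, as the interface text tells. Shift numbers are shares of 150 mm and turn numbers shares of 45 degrees, none past 1 either way. Its arguments: {"type":"object","properties":{"series":{"type":"array","items":{"type":"array","items":{"type":"array","items":{"type":"number","minimum":-1,"maximum":1}}}}},"required":["series"]}

```bash
mkdir -p pics; ls
cat > h.py <<'E'
import numpy as np, cv2
from cell import ctrl
def shot(n,save=None):
    p=ctrl.get_image(n)
    if save: cv2.imwrite('pics/'+save+'.png',cv2.cvtColor(p['img'],cv2.COLOR_RGB2BGR))
    return p
def ray(p,uv):
    R=np.array(p['R']);t=np.array(p['t'])
    d=R.T@np.array([(uv[0]-p['cx'])/p['fx'],(uv[1]-p['cy'])/p['fy'],1.])
    return -R.T@t,d/np.linalg.norm(d)
def atz(p,uv,z):
    o,d=ray(p,uv); return o+d*(z-o[2])/d[2]
def tri(rs):
    A=sum(np.eye(3)-np.outer(d,d) for o,d in rs); b=sum((np.eye(3)-np.outer(d,d))@o for o,d in rs)
    return np.linalg.solve(A,b)
def proj(p,X):
    c=np.array(p['R'])@np.array(X)+np.array(p['t']); return np.array([p['fx']*c[0]/c[2]+p['cx'],p['fy']*c[1]/c[2]+p['cy']])
E
python3 - <<'E'
from h import *
np.set_printoptions(precision=1,suppress=True)
ps={n:shot(n,n+'0') for n in('scene','top')}
print({n:(ray(p,(256,192))) for n,p in ps.items()})
for th in ['fixture','stop_face','enclosure','jaw_face','knob_grip','knob','pawl','pawl_tab','screw_dish']:
    r={}
    for n,p in ps.items():
        r[n]=ctrl.recognise(p,th)
        print(th,n,[(np.round(q['centre']),round(q['score'],2)) for q in r[n][:3]])
    if all(r.values()): print('   ',tri([ray(ps[n],r[n][0]['centre']) for n in r]))
s=ctrl.read_state();print(s['clock'],s['eef_pos'],s['tool_rot'],s['width'])
im=np.hstack([ps['scene']['img'],ps['top']['img']])
E
```

```text
pics
{'scene': (array([1325.6, -356.7, 1140.8]), array([-0.6,  0.3, -0.8])), 'top': (array([359.5, -26.7, 957.6]), array([ 0.2,  0. , -1. ]))}
fixture scene [(array([264., 225.]), 0.94), (array([254., 223.]), 0.41)]
fixture top [(array([264., 176.]), 0.62)]
    [587.3   3.   -0.9]
stop_face scene [(array([261., 227.]), 0.86), (array([318., 141.]), 0.3), (array([379., 207.]), 0.29)]
stop_face top [(array([261., 173.]), 0.6), (array([301., 153.]), 0.49)]
    [591.8   1.1  -5. ]
enclosure scene [(array([195., 193.]), 0.96), (array([245., 164.]), 0.7), (array([283., 194.]), 0.59)]
enclosure top [(array([331., 247.]), 0.83), (array([245., 270.]), 0.73), (array([224., 193.]), 0.65)]
    [ 403.8 -164.4   42. ]
jaw_face scene [(array([256., 225.]), 0.16)]
jaw_face top [(array([233., 161.]), 0.51)]
    [602.7  26.2  32.3]
knob_grip scene [(array([254., 224.]), 0.82)]
knob_grip top [(array([388., 235.]), 0.72), (array([413., 190.]), 0.28)]
    [ 522.1 -161.    97.1]
knob scene [(array([256., 225.]), 0.76)]
knob top [(array([275., 163.]), 0.74)]
    [607.8 -30.9  46.1]
pawl scene [(array([235., 218.]), 0.53)]
pawl top [(array([294., 176.]), 0.53)]
    [570.6 -80.6  61.6]
pawl_tab scene [(array([380., 209.]), 0.36)]
pawl_tab top [(array([292., 182.]), 0.44)]
    [670.8  88.  191.7]
screw_dish scene [(array([241., 241.]), 0.59), (array([258., 222.]), 0.3)]
screw_dish top [(array([301., 154.]), 0.49)]
    [636.2 -95.2  36.3]
1.0 [ 289.6 -581.9  231.3] [ 3.1 -0.   0.5] 85.4595095873795
```

Run:
```python
import cv2
for n,(x0,y0,x1,y1) in {'top':(170,100,370,250),'scene':(150,130,350,280)}.items():
    i=cv2.imread(f'pics/{n}0.png')[y0:y1,x0:x1]; cv2.imwrite(f'pics/{n}0c.png',cv2.resize(i,None,fx=4,fy=4,interpolation=cv2.INTER_CUBIC))
```

```text
(no output)
```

View pics/top0c.png

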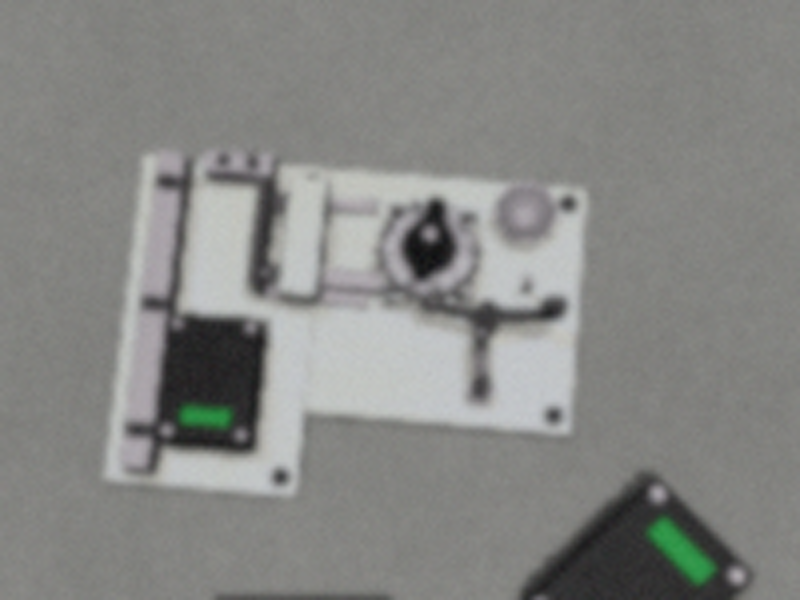

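View pics/scene0c.png

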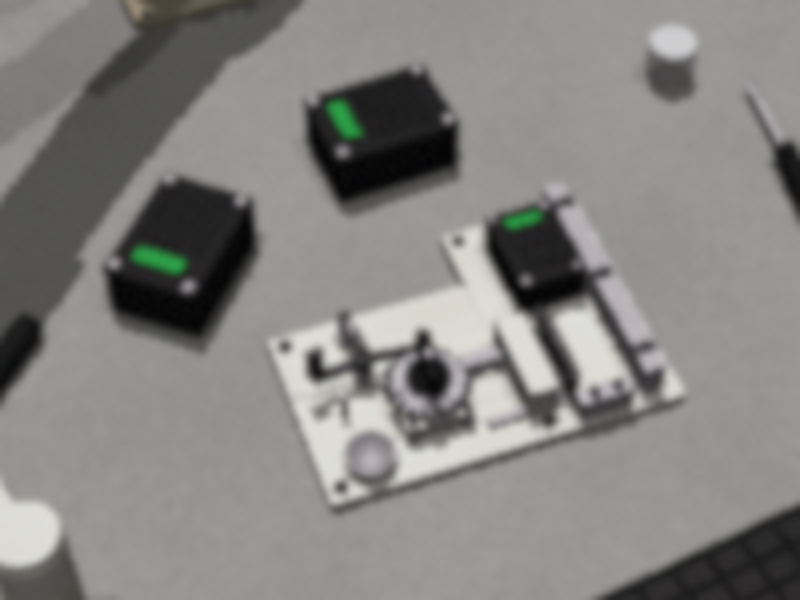

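The top crop shows the fixture with x pointing up and y left. The enclosure is at crop (210,380), the wing at (430,240), the tab at (550,308) and the stop at (240,165). The scene view agrees, so I'll fit the fixture pose from the plate corners.

```bash
cat > fit.py <<'E'
from h import *
from scipy.optimize import least_squares
np.set_printoptions(precision=2,suppress=True)
ps={n:shot(n) for n in('scene','top')}
C={'top':(170,100),'scene':(150,130)}
obs=[('top',(145,153),(95,125,12)),('top',(587,187),(95,-170,12)),('top',(570,435),(-70,-170,12)),('top',(105,480),(-125,125,12)),('top',(297,496),(-125,0,12)),
('scene',(335,510),(95,-170,12)),('scene',(270,340),(-70,-170,12)),('scene',(685,400),(95,125,12)),('scene',(445,238),(-125,0,12))]
def T(q,X): c,s=np.cos(q[2]),np.sin(q[2]); return np.array([q[0]+c*X[0]-s*X[1],q[1]+s*X[0]+c*X[1],X[2]])
def px(n,c): return np.array([C[n][0]+(c[0]+.5)/4-.5,C[n][1]+(c[1]+.5)/4-.5])
def res(q,ob=obs): return np.concatenate([proj(ps[n],T(q,X))-px(n,c) for n,c,X in ob])
for name,ob in [('both',obs),('top',obs[:5]),('scene',obs[5:])]:
    q=least_squares(res,[590,0,0],args=(ob,)).x; print(name,q,res(q,ob).reshape(-1,2).tolist() if name=='both' else '')
    if name=='both': Q=q
np.save('fx.npy',Q)
def inv(X): d=np.array(X[:2])-Q[:2]; c,s=np.cos(Q[2]),np.sin(Q[2]); return np.array([c*d[0]+s*d[1],-s*d[0]+c*d[1]])
for nm,n,c,z in [('wing far','top',(435,203),81),('wing near','top',(425,277),81),('tab','top',(557,303),76),('pivot','top',(487,314),46),('enc fl','top',(168,318),52),('enc fr','top',(266,320),52),('enc br','top',(254,448),52),('enc bl','top',(157,438),52),('jaw f','top',(265,180),49),('jaw n','top',(258,290),49),('fence in far','top',(189,156),47),('fence in near','top',(152,470),47),('dish','top',(525,215),28),('tab','scene',(318,357),76),('wing','scene',(425,377),81)]:
    print(nm,n,inv(atz(ps[n],px(n,c),z)))
for k,X in dict(tab=(-3.5,-150,60),knob=(35,-70,60),enc=(-55,56,20),stop=(78,57.5,25)).items(): print(k,T(Q,X))
E
python3 fit.py
```

```text
both [581.77  40.25  -0.07] [[-0.5716218339820784, -0.4777013895248956], [-0.010633569238848395, 0.08071116019192459], [-0.0955813385902502, 0.02605542525236615], [-1.0111878645719798, -0.19419823883973208], [-0.3633553641731737, 0.22162535576700293], [-1.0144064301682931, -0.02953610634267534], [-0.8852759265924419, 1.0437765738104474], [0.6862370820691694, -0.5148571975762479], [-1.224777626199682, 0.3924142261108443]]
top [581.61  39.26  -0.07] 
scene [582.22  42.34  -0.08] 
wing far top [ 54.43 -72.3 ]
wing near top [  7.64 -70.26]
tab top [  -0.29 -150.93]
pivot top [  -3.73 -110.38]
enc fl top [-25.01  87.25]
enc fr top [-20.93  26.17]
enc br top [-101.38   24.97]
enc bl top [-100.57   85.06]
jaw f top [70.27 36.85]
jaw n top [-1.57 33.58]
fence in far top [82.69 87.33]
fence in near top [-119.92   86.67]
dish top [  67.79 -130.12]
tab scene [   2.62 -146.99]
wing scene [ 51.36 -78.92]
tab [ 568.1  -109.17   60.  ]
knob [611.94 -31.97  60.  ]
enc [530.7   99.85  20.  ]
stop [663.5   92.32  25.  ]
```

```bash
cat > st.py <<'E'
from h import *
np.set_printoptions(precision=4,suppress=True)
Q=np.load('fx.npy')
s=ctrl.read_state(); X=np.array(s['eef_pos']);d=X[:2]-Q[:2];c,sn=np.cos(Q[2]),np.sin(Q[2])
print('t',round(s['clock'],2),'fix',np.round([c*d[0]+sn*d[1],-sn*d[0]+c*d[1],X[2]],1),'yaw-fix',round(s['tool_rot'][2]-Q[2],4),'rot',np.round(s['tool_rot'],4),'F',np.round(s['force'],2),'M',np.round(s['torque'],3),'w',round(s['width'],1),'gf',round(s['gripper_force'],1),'q7',round(s['qpos'][6],2))
E
python3 st.py
```

```text
t 1.1 fix [-249.2 -640.6  231.3] yaw-fix 0.5297 rot [ 3.1416 -0.      0.4618] F [0.33 0.39 0.32] M [ 0.009 -0.024  0.013] w 85.1 gf 0.0 q7 -0.02
```

Call:
step_arm(series=[[[0,0,0.1686,0,0,0,1],[0,0,0.1686,0,0,0,1],[0,0,0.1686,0,0,0,1],[0,0,0.1686,0,0,0,1],[0,0,0,0.09,-0.204,0,1],[0,0,0,0.09,-0.204,0,1],[0,0,0,0.09,-0.204,0,1],[0,0,0,0.09,-0.204,0,1],[0,0,0,0.09,-0.204,0,1],[0,0,0,0.09,-0.204,0,1],[0,0,0,0.09,-0.204,0,1],[0,0,0,0.09,-0.204,0,1]]])

```text
clock: 2.3
eef_pos: [414.6, -343.8, 231.5]
tool_rot: [3.141, -0.001, -0.068]
force: [0.3, 0.4, 0.2]
width: 0.0
gripper_force: 0.0
```

Call:
step_arm(series=[[[0,0,0,0.09,-0.204,0,1],[0,0,0,0.09,-0.204,0,1],[0,0,0,0.09,-0.204,0,1],[0,0,0,0.09,-0.204,0,1],[0,0,0,0.09,-0.204,0,1],[0,0,0,0.09,-0.204,0,1],[0,0,0,0.09,-0.204,0,1],[0,0,0,0.09,-0.204,0,1],[0,0,0,0,0,0,1]]])

```text
clock: 3.2
eef_pos: [540.9, -102.0, 231.2]
tool_rot: [-3.138, -0.002, -0.06]
force: [0.3, -0.2, -0.0]
width: 0.0
gripper_force: 0.0
```

```bash
python3 st.py
```

```text
t 3.2 fix [ -31.1 -144.7  231.2] yaw-fix 0.0084 rot [-3.1382 -0.0017 -0.0595] F [ 0.25 -0.15 -0.03] M [-0.04   0.054  0.076] w 0.0 gf 0.0 q7 -1.39
```

Call:
step_arm(series=[[[0,0,0,-0.013,0.015,0.2333,1],[0,0,0,-0.013,0.015,0.2333,1],[0,0,0,0,0,0.2333,1],[0,0,0,0,0,0.2333,1],[0,0,0,0,0,0.2333,1],[0,0,0,0,0,0,1]]])

```text
clock: 3.8
eef_pos: [530.7, -112.1, 52.6]
tool_rot: [-3.141, 0.008, -0.068]
force: [-0.8, 0.4, -0.2]
width: 0.2
gripper_force: 0.0
```

```bash
python3 st.py
```

```text
t 3.8 fix [ -40.6 -155.5   52.6] yaw-fix -0.0004 rot [-3.1408  0.0085 -0.0683] F [-0.79  0.45 -0.19] M [ 0.062  0.075 -0.003] w 0.2 gf 0.0 q7 -1.33
```

Call:
step_arm(series=[[[0,0,0,0,0,0,1],[0,0,0,0.04,0,0,1],[0,0,0,0.04,0,0,1],[0,0,0,0.04,0,0,1],[0,0,0,0.04,0,0,1],[0,0,0,0.04,0,0,1],[0,0,0,0.03,0,0,1],[0,0,0,0,0,0,1],[0,0,0,0,0,0,1]]])

```text
clock: 4.7
eef_pos: [568.5, -114.6, 56.2]
tool_rot: [-3.142, 0.0, -0.068]
force: [0.4, -0.4, -0.7]
width: -0.2
gripper_force: 0.0
```

```bash
python3 st.py
```

```text
t 4.7 fix [  -2.7 -155.4   56.2] yaw-fix 0.0001 rot [-3.1416  0.0003 -0.0679] F [ 0.4  -0.42 -0.68] M [ 0.014  0.008 -0.027] w -0.2 gf 0.0 q7 -1.34
```

Call:
step_arm(series=[[[0,0,0,-0.05,0,0,1],[0,0,0,0,0,-0.2,1],[0,0,0,0,0,-0.2,1],[0,0,0,0,0.1,-0.2,0.6],[0,0,0,0,0.2,0,0.6],[0,0,0,0,0.2,0,0.6],[0,0,0,0,0,0,0.6]]])

```text
clock: 5.4
eef_pos: [554.0, -194.9, 146.8]
tool_rot: [3.138, -0.0, -0.075]
force: [-0.5, -0.6, 0.2]
width: 34.0
gripper_force: 0.0
```

```bash
python3 st.py
cat > look.py <<'E'
import sys
from h import *
n=sys.argv[1]
a,b=shot('scene')['img'],shot('top')['img']
f=lambda i:cv2.resize(i,None,fx=4,fy=4,interpolation=cv2.INTER_CUBIC)[:,:,::-1]
im=np.hstack([f(a[175:275,200:300]),f(b[120:220,225:325])])
cv2.imwrite('pics/'+n+'.png',im)
E
python3 look.py l1
```

```text
t 5.4 fix [ -11.7 -236.5  146.8] yaw-fix -0.0071 rot [ 3.1376 -0.0001 -0.075 ] F [-0.53 -0.58  0.25] M [ 0.007 -0.005  0.014] w 34.0 gf 0.0 q7 -1.24
```

View pics/l1.png

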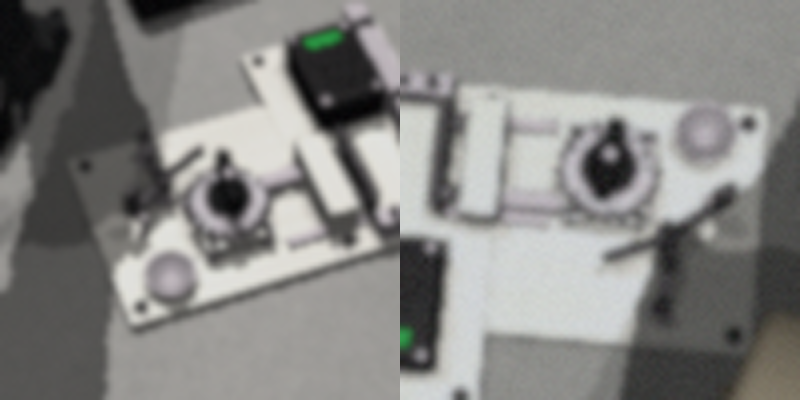

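Call:
step_arm(series=[[[0,0,0,0.0445,-0.1586,0,0.6],[0,0,0,0.0445,-0.1586,0,0.6],[0,0,0,0.0445,-0.1586,0,0.6],[0,0,0,0.0445,-0.1586,0,0.6],[0,0,0,0.0445,-0.1586,0,0.6],[0,0,0,0.0445,-0.1586,0,0.6],[0,0,0,0.0445,-0.1586,0,0.6],[0,0,0,0,0,0,0.6],[0,0,0,0,0,0,0.6],[0,0,0,0,0,0,0.6]]])

```text
clock: 6.5
eef_pos: [613.1, -26.6, 146.2]
tool_rot: [3.141, 0.001, -0.068]
force: [-0.1, 0.2, 0.5]
width: 34.1
gripper_force: 0.0
```

```bash
python3 st.py
```

```text
t 6.5 fix [ 35.8 -64.6 146.2] yaw-fix -0.0004 rot [ 3.1409  0.001  -0.0683] F [-0.05  0.16  0.47] M [ 0.018 -0.015 -0.031] w 34.1 gf 0.0 q7 -1.51
```

Call:
step_arm(series=[[[0,0,0,-0.006,0.036,0,0.6],[0,0,0,0,0,0.145,0.6],[0,0,0,0,0,0.145,0.6],[0,0,0,0,0,0.145,0.6],[0,0,0,0,0,0.145,0.6],[0,0,0,0,0,0,0.6],[0,0,0,0,0,0,0.6]]])

```text
clock: 7.2
eef_pos: [612.4, -32.5, 59.5]
tool_rot: [3.141, 0.001, -0.069]
force: [0.4, 0.3, 0.8]
width: 34.3
gripper_force: 0.0
```

```bash
python3 st.py
```

```text
t 7.2 fix [ 35.5 -70.5  59.5] yaw-fix -0.0014 rot [ 3.1411  0.0005 -0.0693] F [0.38 0.34 0.78] M [0.001 0.026 0.01 ] w 34.3 gf 0.0 q7 -1.48
```

Call:
step_arm(series=[[[0,0,0,0,0,0,1],[0,0,0,0,0,0,1],[0,0,0,0,0,0,1],[0,0,0,0,0,0,1]]])

```text
clock: 7.6
eef_pos: [613.4, -31.2, 60.9]
tool_rot: [-3.141, -0.002, -0.068]
force: [-2.2, 0.4, 6.7]
width: 10.8
gripper_force: 61.7
```

```bash
python3 st.py
```

```text
t 7.6 fix [ 36.4 -69.2  60.9] yaw-fix 0.0002 rot [-3.1413 -0.002  -0.0678] F [-2.24  0.36  6.72] M [0.141 0.401 0.036] w 10.8 gf 61.7 q7 -1.48
```

Call:
step_arm(series=[[[0,0,-0.1,0,0,-0.005,1],[0,0,-0.14,0,0,0,1],[0,0,-0.14,0,0,0,1],[0,0,-0.14,0,0,0,1],[0,0,-0.14,0,0,0,1],[0,0,-0.14,0,0,0,1],[0,0,-0.14,0,0,0,1],[0,0,0,0,0,0,1]]])

```text
clock: 8.4
eef_pos: [612.8, -29.3, 60.9]
tool_rot: [-3.14, -0.002, 0.672]
force: [-2.7, 4.8, 4.9]
width: 10.8
gripper_force: 61.4
```

```bash
python3 st.py
```

```text
t 8.4 fix [ 35.7 -67.3  60.9] yaw-fix 0.7403 rot [-3.14   -0.002   0.6723] F [-2.67  4.77  4.94] M [ 1.017  0.36  -0.034] w 10.8 gf 61.4 q7 -0.97
```

Call:
step_arm(series=[[[0,0,-0.14,0,0,0,1],[0,0,-0.14,0,0,0,1],[0,0,-0.14,0,0,0,1],[0,0,-0.14,0,0,0,1],[0,0,-0.14,0,0,0,1],[0,0,-0.14,0,0,0,1],[0,0,0,0,0,0,1],[0,0,0,0,0,0,1]]])

```text
clock: 9.2
eef_pos: [611.4, -28.4, 60.9]
tool_rot: [-3.139, -0.002, 1.329]
force: [-5.2, 6.7, 7.5]
width: 10.7
gripper_force: 61.9
```

```bash
python3 st.py
```

```text
t 9.2 fix [ 34.2 -66.4  60.9] yaw-fix 1.3974 rot [-3.139  -0.0024  1.3294] F [-5.19  6.69  7.52] M [1.323 1.11  0.032] w 10.7 gf 61.9 q7 -0.5
```

Call:
step_arm(series=[[[0,0,0,0,0,0,0.6],[0,0,0,0,0,0,0.6],[0,0,0,0,0,0,0.6],[0,0,0,0,0,-0.13,0.6],[0,0,0,0,0,-0.2,0.6],[0,0,0,0,0,-0.2,0.6],[0,0,-0.11,0,0,0,0.6],[0,0,-0.1115,0,0,0,1],[0,0,0,0,0,0,1]]])

```text
clock: 10.1
eef_pos: [612.9, -32.2, 139.8]
tool_rot: [3.141, 0.0, 1.503]
force: [0.7, -0.2, -0.1]
width: 6.1
gripper_force: 0.0
```

```bash
python3 st.py
```

```text
t 10.1 fix [ 36.  -70.1 139.8] yaw-fix 1.5708 rot [3.1409 0.0004 1.5028] F [ 0.65 -0.2  -0.13] M [-0.027  0.01   0.022] w 6.1 gf 0.0 q7 -0.33
```

Call:
step_arm(series=[[[0,0,0,0.14,-0.1845,0,1],[0,0,0,0.14,-0.1845,0,1],[0,0,0,0.14,-0.1845,0,1],[0,0,0,0.14,-0.1845,0,1],[0,0,0,0.14,-0.1845,0,1],[0,0,0,0.14,-0.1845,0,1],[0,0,0,0,0,0,1],[0,0,0,0,0,0,1],[0,0,0,0,0,0,1]]])

```text
clock: 11.0
eef_pos: [456.6, 104.7, 139.6]
tool_rot: [3.141, 0.0, 1.501]
force: [0.0, -0.4, -0.5]
width: -0.2
gripper_force: 0.0
```

```bash
python3 st.py
python3 - <<'E'
from h import *
a,b=shot('scene')['img'],shot('top')['img']
f=lambda i:cv2.resize(i,None,fx=4,fy=4,interpolation=cv2.INTER_CUBIC)[:,:,::-1]
cv2.imwrite('pics/l2.png',np.hstack([f(a[155:265,220:320]),f(b[125:235,190:290])]))
E
```

```text
t 11.0 fix [-129.3   55.8  139.6] yaw-fix 1.5693 rot [3.1405 0.0003 1.5014] F [ 0.03 -0.39 -0.48] M [0.01  0.008 0.056] w -0.2 gf 0.0 q7 -0.66
```

View pics/l2.png

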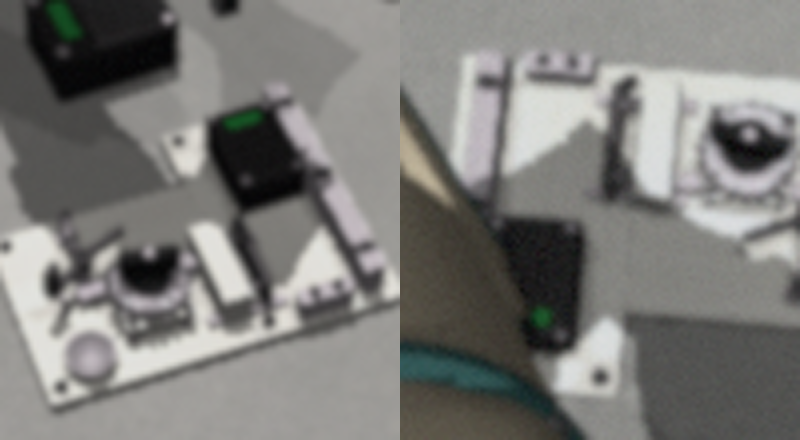

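Call:
step_arm(series=[[[0,0,0,0,0,0.196,1],[0,0,0,0,0,0.196,1],[0,0,0,0,0,0.196,1],[0,0,0,0,0,0.196,1],[0,0,0,0,0,0,1],[0,0,0,0,0,0,1]]])

```text
clock: 11.7
eef_pos: [455.5, 105.0, 21.9]
tool_rot: [-3.141, 0.001, 1.503]
force: [0.7, 0.7, 0.3]
width: -0.1
gripper_force: 0.0
```

Call:
step_arm(series=[[[0,0,0,0,0.04,0,1],[0,0,0,0,0.03,0,1],[0,0,0,0,0.03,0,1],[0,0,0,0,0.04,0,1],[0,0,0,0,0.05,0,1],[0,0,0,0,0.05,0,1],[0,0,0,0,0.05,0,1],[0,0,0,0,0,0,1]]])

```text
clock: 12.5
eef_pos: [501.0, 102.5, 22.0]
tool_rot: [3.139, -0.001, 1.503]
force: [0.1, -0.3, -0.3]
width: -0.3
gripper_force: 0.0
```

```bash
python3 st.py
```

```text
t 12.5 fix [-84.8  56.6  22. ] yaw-fix 1.5709 rot [ 3.139 -0.001  1.503] F [ 0.08 -0.26 -0.29] M [-0.024  0.042  0.041] w -0.3 gf 0.0 q7 -0.73
```

Call:
step_arm(series=[[[0,0,0,0,0.05,0,1],[0,0,0,0,0.05,0,1],[0,0,0,0,0.05,0,1],[0,0,0,0,0.05,0,1],[0,0,0,0,0.05,0,1],[0,0,0,0,0.05,0,1],[0,0,0,0,0.03,0,1]]])

```text
clock: 13.2
eef_pos: [549.2, 99.2, 22.0]
tool_rot: [3.141, -0.0, 1.504]
force: [-1.9, 0.0, -0.3]
width: -0.0
gripper_force: 0.7
```

```bash
python3 st.py
```

```text
t 13.2 fix [-36.5  56.6  22. ] yaw-fix 1.5716 rot [ 3.1409 -0.0002  1.5037] F [-1.88  0.05 -0.32] M [-0.016  0.269  0.022] w -0.0 gf 0.7 q7 -0.67
```

Pushing with about 2 N. I'll go on slowly toward the stop.

Call:
step_arm(series=[[[0,0,0,0,0.03,0,1],[0,0,0,0,0.03,0,1],[0,0,0,0,0.03,0,1],[0,0,0,0,0.015,0,1]]])

```text
clock: 13.6
eef_pos: [564.5, 98.2, 22.0]
tool_rot: [3.141, -0.0, 1.504]
force: [-1.8, 0.4, -0.5]
width: 0.0
gripper_force: 0.8
```

Call:
step_arm(series=[[[0,0,0,0,0.01,0,1],[0,0,0,0,0.01,0,1]]])

```text
clock: 13.8
eef_pos: [566.7, 98.0, 22.0]
tool_rot: [-3.141, 0.0, 1.504]
force: [-2.5, 0.6, 1.0]
width: 0.4
gripper_force: 1.0
```

Call:
step_arm(series=[[[0,0,0,0,0.01,0,1],[0,0,0,0,0.01,0,1]]])

```text
clock: 14.0
eef_pos: [568.3, 97.9, 22.0]
tool_rot: [-3.139, 0.001, 1.504]
force: [-8.8, 1.2, 6.4]
width: 0.0
gripper_force: 3.9
```

```bash
python3 st.py
```

```text
t 14.0 fix [-17.4  56.6  22. ] yaw-fix 1.5723 rot [-3.1387  0.0007  1.5044] F [-8.76  1.16  6.43] M [0.136 1.394 0.036] w 0.0 gf 3.9 q7 -0.65
```

Call:
step_arm(series=[[[0,0,0,0,0.01,0,1],[0,0,0,0,0,0,1],[0,0,0,0,0,0,1]]])

```text
clock: 14.3
eef_pos: [568.2, 97.9, 21.9]
tool_rot: [-3.136, 0.001, 1.505]
force: [-8.2, 0.6, 5.9]
width: -0.3
gripper_force: 4.2
```

```bash
python3 st.py
```

```text
t 14.3 fix [-17.4  56.6  21.9] yaw-fix 1.5729 rot [-3.1362  0.0014  1.5049] F [-8.16  0.59  5.88] M [ 0.147  1.548 -0.01 ] w -0.3 gf 4.2 q7 -0.65
```

Call:
step_arm(series=[[[0,0,0,0,-0.04,0,1],[0,0,0,0,-0.045,0,1],[0,0,0,0,0,-0.19,1],[0,0,0,0,0,-0.3,1],[0,0,0,0,0,-0.3,1],[0,0,0,0,0,0,1]]])

```text
clock: 14.9
eef_pos: [563.2, 99.9, 146.5]
tool_rot: [3.129, -0.004, 1.504]
force: [0.7, 0.4, 0.4]
width: 0.1
gripper_force: 0.0
```

Call:
step_arm(series=[[[0,0,0,-0.192,0.081,0,1],[0,0,0,-0.192,0.081,0,1],[0,0,0,-0.192,0.081,0,1],[0,0,0,-0.192,0.081,0,1],[0,0,0,-0.192,0.081,0,1],[0,0,0,-0.192,0.081,0,1],[0,0,0,-0.192,0.081,0,1],[0,0,0,0,0,0,1],[0,0,0,0,0,0,1],[0,0,0,0,0,0,1]]])

```text
clock: 15.9
eef_pos: [629.8, -106.9, 140.2]
tool_rot: [-3.141, -0.001, 1.505]
force: [0.6, -0.0, 0.0]
width: 0.4
gripper_force: 0.0
```

```bash
python3 st.py;python3 - <<'E'
from h import *
a,b=shot('scene')['img'],shot('top')['img']
f=lambda i:cv2.resize(i,None,fx=4,fy=4,interpolation=cv2.INTER_CUBIC)[:,:,::-1]
cv2.imwrite('pics/l3.png',np.hstack([f(a[155:265,220:320]),f(b[125:235,190:290])]))
E
```

```text
t 15.9 fix [  57.9 -143.5  140.2] yaw-fix 1.5734 rot [-3.1413 -0.0009  1.5055] F [ 0.59 -0.04  0.05] M [ 0.076 -0.012  0.006] w 0.4 gf 0.0 q7 -0.23
```

View pics/l3.png

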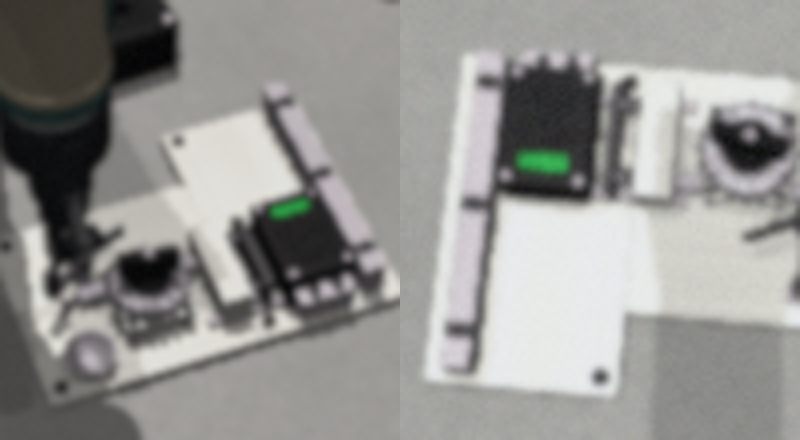

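The enclosure is home, square and nearly touching the fence, and the jaw is clear of it. Next I throw the pawl in.

Call:
step_arm(series=[[[0,0,0,0,0,0.187,1],[0,0,0,0,0,0.187,1],[0,0,0,0,0,0.187,1],[0,0,0,0,0,0,1],[0,0,0,0,0,0,1],[0,0,0,0,-0.04,0,1],[0,0,0,0,-0.04,0,1],[0,0,0,0,-0.04,0,1],[0,0,0,0,-0.04,0,1],[0,0,0,0,-0.04,0,1],[0,0,0,0,-0.025,0,1],[0,0,0,0,0,0,1]]])

```text
clock: 17.2
eef_pos: [595.2, -105.8, 56.2]
tool_rot: [-3.14, -0.0, 1.504]
force: [-0.3, 0.8, 0.2]
width: 0.0
gripper_force: 0.0
```

```bash
python3 st.py
```

```text
t 17.2 fix [  23.3 -144.8   56.2] yaw-fix 1.5722 rot [-3.14   -0.0001  1.5042] F [-0.29  0.79  0.16] M [0.004 0.026 0.051] w 0.0 gf 0.0 q7 -0.29
```

Call:
step_arm(series=[[[0,0,0,0,0.05,0,1],[0,0,0,0,0,-0.2,1],[0,0,0,0,0,-0.2,1],[0,0,0,0,0,-0.2,1],[0,0,0,-0.2,0,0,0.6],[0,0,0,-0.25,0,0,0.6],[0,0,0,-0.2,0,0,0.6],[0,0,0,0,0,0,0.6],[0,0,0,0,0,0,0.6]]])

```text
clock: 18.1
eef_pos: [597.8, -204.6, 146.2]
tool_rot: [3.141, -0.001, 1.502]
force: [-0.2, 0.3, -0.6]
width: 34.4
gripper_force: 0.0
```

```bash
python3 st.py; python3 look.py l4
```

```text
t 18.1 fix [  32.6 -243.2  146.2] yaw-fix 1.57 rot [ 3.1412 -0.0005  1.502 ] F [-0.15  0.25 -0.55] M [ 0.068  0.03  -0.042] w 34.4 gf 0.0 q7 -0.08
```

View pics/l4.png

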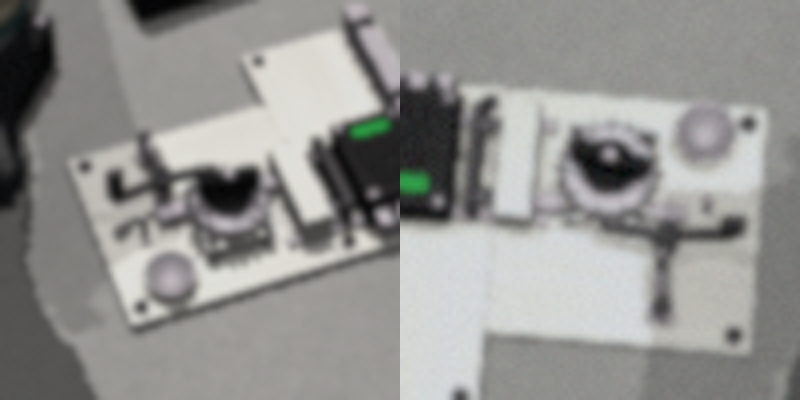

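Call:
step_arm(series=[[[0,0,0,0.1935,0.016,0,0.6],[0,0,0,0.1935,0,0,0.6],[0,0,0,0.1935,0,0,0.6],[0,0,0,0.1935,0,0,0.6],[0,0,0,0.1935,0,0,0.6],[0,0,0,0.1935,0,0,0.6],[0,0,0.118,0,0,0,0.6],[0,0,0.117,0,0,0,0.6],[0,0,0,0,0,0,0.6],[0,0,0,0,0,0,0.6],[0,0,0,0,0,0,0.6]]])

```text
clock: 19.3
eef_pos: [611.4, -29.7, 146.4]
tool_rot: [-3.142, -0.0, 1.322]
force: [0.2, 0.9, 0.7]
width: 33.8
gripper_force: 0.0
```

```bash
python3 st.py
```

```text
t 19.3 fix [ 34.3 -67.8 146.4] yaw-fix 1.3896 rot [-3.1415 -0.0003  1.3216] F [0.24 0.87 0.67] M [-0.018 -0.005 -0.029] w 33.8 gf 0.0 q7 -0.5
```

Call:
step_arm(series=[[[0,0,0,0,0,0.1405,0.6],[0,0,0,0,0,0.1405,0.6],[0,0,0,0,0,0.1405,0.6],[0,0,0,0,0,0.1405,0.6],[0,0,0,0,0,0,0.6],[0,0,0,0,0,0,1],[0,0,0,0,0,0,1],[0,0,0,0,0,0,1],[0,0,0,0,0,0,1]]])

```text
clock: 20.2
eef_pos: [611.0, -29.9, 63.0]
tool_rot: [-3.141, -0.0, 1.32]
force: [-4.2, 1.3, 4.3]
width: 10.6
gripper_force: 60.1
```

```bash
python3 st.py
```

```text
t 20.2 fix [ 33.9 -68.   63. ] yaw-fix 1.3877 rot [-3.1413 -0.0001  1.3197] F [-4.15  1.32  4.33] M [ 0.264  0.843 -0.029] w 10.6 gf 60.1 q7 -0.54
```

Call:
step_arm(series=[[[0,0,0.11,0,0,0,1],[0,0,0.11,0,0,0,1],[0,0,0,0,0,0,1],[0,0,0.11,0,0,0,1],[0,0,0.11,0,0,0,1],[0,0,0.11,0,0,0,1],[0,0,0.11,0,0,0,1]]])

```text
clock: 20.9
eef_pos: [611.5, -30.2, 63.0]
tool_rot: [3.141, -0.0, 0.8]
force: [-4.7, 1.4, 5.0]
width: 10.7
gripper_force: 60.2
```

```bash
python3 st.py
```

```text
t 20.9 fix [ 34.5 -68.2  63. ] yaw-fix 0.8682 rot [ 3.1411 -0.0003  0.8002] F [-4.66  1.41  5.03] M [0.049 0.793 0.135] w 10.7 gf 60.2 q7 -0.91
```

Call:
step_arm(series=[[[0,0,0,0,0,0,1],[0,0,0,0,0,0,1]]])

```text
clock: 21.1
eef_pos: [611.5, -30.2, 63.0]
tool_rot: [3.141, -0.0, 0.803]
force: [-3.2, 0.7, 5.5]
width: 10.5
gripper_force: 60.3
```

```bash
python3 st.py
```

```text
t 21.1 fix [ 34.5 -68.3  63. ] yaw-fix 0.8713 rot [ 3.141  -0.0001  0.8034] F [-3.24  0.74  5.53] M [ 0.088  0.787 -0.059] w 10.5 gf 60.3 q7 -0.91
```

```bash
cat > avg.py <<'E'
from h import *
Q=np.load('fx.npy')
L=[]
for i in range(12):
    ctrl.get_image('top'); s=ctrl.read_state(); L.append([s['torque'][2],*s['force'],s['tool_rot'][2]-Q[2]])
L=np.array(L); print('Mz,F,yaw',L.mean(0).round(4),'sem',(L.std(0)/12**.5).round(3))
E
python3 avg.py
```

```text
Mz,F,yaw [-0.0217 -3.9747  0.9417  5.5681  0.8714] sem [0.009 0.13  0.107 0.126 0.   ]
```

Call:
step_arm(series=[[[0,0,0.1,0,0,0,1],[0,0,0.1,0,0,0,1],[0,0,0.1,0,0,0,1],[0,0,0.1,0,0,0,1],[0,0,0,0,0,0,1]]])

```text
clock: 22.2
eef_pos: [611.7, -30.5, 63.0]
tool_rot: [3.141, -0.0, 0.488]
force: [-2.1, -0.3, 4.7]
width: 10.3
gripper_force: 60.2
```

```bash
python3 avg.py
```

```text
Mz,F,yaw [-0.0252 -3.1158  0.2447  5.0238  0.5572] sem [0.01  0.123 0.155 0.127 0.   ]
```

Call:
step_arm(series=[[[0,0,0.07,0,0,0,1],[0,0,0.07,0,0,0,1]]])

```text
clock: 23.0
eef_pos: [611.8, -30.5, 63.0]
tool_rot: [3.141, -0.001, 0.378]
force: [-2.9, -0.8, 5.6]
width: 10.6
gripper_force: 60.2
```

```bash
python3 avg.py
```

```text
Mz,F,yaw [ 0.04   -3.0984  0.085   5.2016  0.447 ] sem [0.009 0.088 0.125 0.136 0.   ]
```

Call:
step_arm(series=[[[0,0,0.08,0,0,0,1],[0,0,0.08,0,0,0,1],[0,0,0.08,0,0,0,1],[0,0,0,0,0,0,1]]])

```text
clock: 24.0
eef_pos: [611.8, -30.8, 63.0]
tool_rot: [3.14, -0.001, 0.19]
force: [-3.4, 0.0, 4.9]
width: 10.6
gripper_force: 60.2
```

```bash
python3 avg.py
```

```text
Mz,F,yaw [ 0.1072 -2.909  -0.1288  5.2036  0.2592] sem [0.007 0.144 0.138 0.123 0.   ]
```

Call:
step_arm(series=[[[0,0,0.04,0,0,0,1],[0,0,0,0,0,0,1]]])

```text
clock: 24.8
eef_pos: [611.8, -30.8, 63.0]
tool_rot: [3.141, -0.001, 0.159]
force: [-3.6, -0.2, 5.0]
width: 10.8
gripper_force: 60.2
```

```bash
python3 avg.py
```

```text
Mz,F,yaw [ 0.1376 -3.06   -0.2386  5.2119  0.2278] sem [0.008 0.112 0.103 0.153 0.   ]
```

Call:
step_arm(series=[[[0,0,-0.035,0,0,0,1],[0,0,-0.03,0,0,0,1],[0,0,0,0,0,0,1]]])

```text
clock: 25.7
eef_pos: [611.8, -30.8, 63.0]
tool_rot: [3.141, -0.001, 0.212]
force: [-2.7, -0.5, 4.9]
width: 10.2
gripper_force: 60.2
```

```bash
python3 avg.py
```

```text
Mz,F,yaw [ 0.1702 -3.0436 -0.1904  5.2836  0.2791] sem [0.01  0.141 0.152 0.125 0.   ]
```

Call:
step_arm(series=[[[0,0,0,0,0,0,0.6],[0,0,0,0,0,0,0.6],[0,0,0,0,0,0,0.6],[0,0,0,0,0,-0.15,0.6],[0,0,0,0,0,-0.2,0.6],[0,0,0,0,0,-0.2,0.6],[0,0,0,-0.2,0.2,0,0.6],[0,0,0,-0.2,0.2,0,0.6],[0,0,0,-0.2,0.2,0,0.6],[0,0,0,-0.2,0.2,0,0.6],[0,0,0,0,0,0,0.6],[0,0,0,0,0,0,0.6]]])

```text
clock: 27.5
eef_pos: [518.7, -173.7, 144.8]
tool_rot: [3.141, -0.001, 0.206]
force: [0.7, 0.6, 0.5]
width: 33.7
gripper_force: 0.0
```

```bash
python3 st.py
python3 - <<'E'
from h import *
a,b=shot('scene')['img'],shot('top')['img']
f=lambda i:cv2.resize(i,None,fx=4,fy=4,interpolation=cv2.INTER_CUBIC)[:,:,::-1]
cv2.imwrite('pics/l5.png',np.vstack([f(b[125:200,190:330]),f(a[185:260,210:350])]))
E
```

```text
t 27.5 fix [ -48.4 -217.7  144.8] yaw-fix 0.2735 rot [ 3.1411 -0.0008  0.2056] F [0.66 0.62 0.46] M [ 0.036 -0.036 -0.015] w 33.7 gf 0.0 q7 -1.08
```

View pics/l5.png

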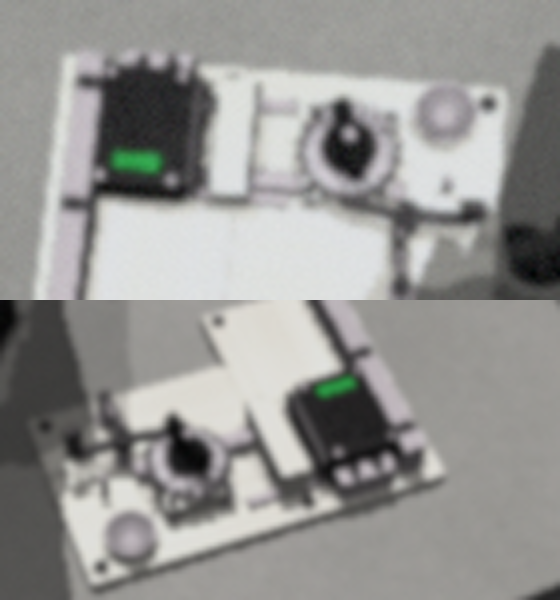

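The final view shows the wing about 0.3 rad anticlockwise, the pawl in, and the jaw face holding the enclosure against the fence and stop. The gripper is clear, so I'm handing in.

```bash
python3 -c "
from cell import ctrl
print(ctrl.finish_job())"
```

```text
the job is handed in; nothing more can be done
None
```

I handed the job in with the enclosure home against the end stop, the pawl back in the wheel, and the jaw wound to the -0.314 rad tooth; knob torque puts the hold at roughly 8–10 N, but I couldn't measure it directly and no verdict came back.

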